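# Set the bar clamp's tail slide to the work and hold its lock pin home

## Task

One of three wooden blocks lies between the jaws of the bar clamp, and I am about to wind up the clamp's screw, which has little travel: pull up the knob of the tail slide's spring lock pin, slide the tail jaw along the bar to the last hole before it would touch that block, and let the pin go fully down into that hole. Do not shove any of the blocks. The pin's spring is tired and may creep out under load, so finish while still holding the knob with the pin fully home: do not let go.

Things in the scene. Friction and masses are not known exactly. Their poses are not given: they have to be found in the camera images.
- clamp: bar clamp lying on its side, screwed to the bench (it cannot move); about 400 mm long. Origin on the bench under the bar's centre line; its x axis runs along the bar from the fixed head (with the screw and cross handle, at -x) to the tail end (+x), its z axis is up. The steel bar is 32 wide and 10 thick, its top 22 mm above the bench, with a row of 12 mm holes every 30 mm. The jaws reach 88 mm to the -y side of the bar and are 38 mm high
- head_face (a point): centre of the head jaw's face, 100 mm on the -x side of the clamp's origin, 21 mm above the bench; the jaw does not move. The work lies 1 to 5 mm from it
- tail_face (a point): centre of the tail jaw's face, which looks at the head jaw; it is 175 mm from the head face at the start and moves with the tail slide, staying 37 mm on the head side of the knob's axis
- tail_slide (a joint): travel of the tail slide along the bar in m: 0 in the hole where it starts, growing towards the head (the clamp's -x); holes at -0.03, 0, 0.03, 0.06, 0.09, limits -0.031 and 0.096; about 2 N of friction. The pin blocks it while it is in a hole
- lock_pin (a joint): height of the lock pin in m: 0 fully home in a hole (12 mm deep), about 0.0115 resting on top of the bar between holes, 0.018 at most. A spring presses it down with 3.5 N when home and 8 N when fully pulled. The pin is 9 mm thick with a round nose, so it finds a hole from about 3 mm off
- knob (a point): centre of the black ribbed knob on top of the lock pin: upright cylinder, 25 mm in diameter and 30 mm high, its middle 64 mm above the bench when the pin is home; it rises and travels with the pin. The top of the slide below it is 38 mm above the bench, the round boss under the knob (28 mm across) reaches 47 mm, the knob's underside is at 49 mm
- pull_knob: the same knob as a solid, for contact; its origin is on the bench level below the knob's axis when the pin is home
- block_long_center (a point): wooden workpiece (two halves joined end to end), 132 mm long x 46 wide x 34 high, lying flat on the bench and parallel to the clamp's bar; the point is its centre, its x axis runs along its length towards the tail end. One of three blocks of 132, 102 and 72 mm; which of them lies between the jaws differs every time, the other two lie side by side on the other side (+y) of the bar
- block_mid_center (a point): wooden workpiece (two halves joined end to end), 102 mm long x 46 wide x 34 high, lying flat on the bench and parallel to the clamp's bar; the point is its centre, its x axis runs along its length towards the tail end. One of three blocks of 132, 102 and 72 mm; which of them lies between the jaws differs every time, the other two lie side by side on the other side (+y) of the bar
- block_short_center (a point): wooden workpiece (two halves joined end to end), 72 mm long x 46 wide x 34 high, lying flat on the bench and parallel to the clamp's bar; the point is its centre, its x axis runs along its length towards the tail end. One of three blocks of 132, 102 and 72 mm; which of them lies between the jaws differs every time, the other two lie side by side on the other side (+y) of the bar
Things that resemble listed ones, but are neither listed nor needed, are in the scene too. What is shaped like the part that bears block_short_center but turquoise is not meant.

How it is judged (in metres and radians):
On the way, in this order (a step that is already met when the one before it is completed fails the run):
1. the lock pin is pulled clear of the hole it starts in (value of joint lock_pin above 0.01 m and value of joint tail_slide below 0.008 m), for 0.1 s.
2. the tail slide has left its first hole towards the head (value of joint tail_slide above 0.02 m), for 0.1 s.
At the end, for the whole second after the job is handed in: the tail slide stands in the last hole before the block between the jaws (within 4 mm of 0.03 for the 132 mm block, 0.06 for the 102 mm block, 0.09 for the 72 mm block), the lock pin is home (below 2 mm), the slide is at rest, and the fingers still hold the knob (contact over 1.5 N) (((y of block_long_center in the frame of clamp below -0.03 m and value of joint tail_slide between 0.026 and 0.034 m) or (y of block_mid_center in the frame of clamp below -0.03 m and value of joint tail_slide between 0.056 and 0.064 m) or (y of block_short_center in the frame of clamp below -0.03 m and value of joint tail_slide between 0.086 and 0.094 m)) and value of joint lock_pin below 0.002 m and contact force between the fingers and pull_knob above 1.5 N and velocity of joint tail_slide between -0.01 and 0.01 m/s); the arm keeps its last pose, push and grip.
It fails at once if a wooden block is shoved more than 6 mm (distance of any of block_long_center, block_mid_center, block_short_center from where it was at the start of the episode above 0.006 m).
It also fails if it takes over 35 s, if anything falls off the work surface, if the arm or the gripper's body presses on something with over 40 N, if the wrist force passes 120 N, or if a joint passes its speed limit or range.

## Robot

A 6-joint arm with a two-finger parallel gripper is mounted at the origin on a cart in front of the work surface, level with it; the furniture and walls round the work are solid. World frame = base frame: x ahead of the robot, y to its left, z up, the work surface at z = 0. Lengths are in m, angles in degrees, forces in N, time in s.
With the tool pointing down it reaches from about 0.35 to 0.875 m from the base axis. Payload 4.2 kg.
Tool frame: the origin (TCP) lies at the very end of the fingers, on their centre line; the grasp point (between the pads) lies 19 mm behind it; z points along the fingers, y is the line along which they close (so a half turn about z gives the same grasp; the last joint's range is limited). The gripper opens to 87 mm and grips with 3 to 60 N. Pads are 19 mm wide; open, the fingers measure 117 mm over their backs; the gripper's body (75 mm by 190 mm) begins 51 mm behind the grasp point.
Start: joints at [85.692, 22.042, 0.453, 0, -68.411, -14.817], TCP at [0.205, 0.59, 0.223] pointing down, gripper open.
Joint ranges: [-179.83, 179.83], [-69.29, 118.12], [-61.27, 80.66], [-181.25, 117.63], [-171.15, -9.14], [-177.46, 177.46]. Speed limits (degrees/s): [159.86, 159.86, 180, 180, 180, 180].

## Interface

Orientations are given as a 3x3 rotation matrix whose columns are the frame's x, y, z axes.
In Python, from station import monitor, cams, ticket gives the robot as it stands.
- The arm moves only by the tool drive_tool, never from a script. Its argument "moves" is a list of rows, each an object with "delta_pos": the shift along the tool's x, y, z in mm, a list of three; "turn": the turn about the tool's z in rad; "claw": the opening, from 0 (shut) to 1 (fully open). A call has 1 to 12 rows; each row shifts and turns the commanded pose from where the row before left it, along the tool's axes as they then stand; what a row does not reach is not made up. A row lasts 1/8 s, in which the tool goes at most 62.5 mm and 10.7 degrees, less where a joint would pass 70% of its speed; a pose out of reach is approached as far as the arm can. A call is refused whole if a number of a shift passes 62.5 or a number of a turn 0.188, either way. A call with a gripper value outside its range is refused whole. The fingers move at their own pace and stop on an object; the grip force is fixed at half the most. Time passes only in rows, so rows that do not move let the fingers close. It gives the time, the measured TCP pose, the force, the opening and the grip force at its end, in the units of the state.
- monitor.sense(): the state, without advancing time (a new reading comes with each control period).
- cams.capture(name): name is "scene" or "top" or "wrist"; returns a dict with "color" (480x640x3 uint8, red, green, blue), "range_z" (480x640 float32, m along the optical axis (not along the pixel's ray), 0 where there is no reading), "vertical_fov" (degrees; the focal length in pixels is half the picture's height over the tangent of half this angle, whatever the lens; pixels are square), "cx", "cy" (the principal point, pixels), "extrinsics" (4x4, takes a point from camera to world coordinates). Camera axes: x right, y down, z forward; pixel columns grow to the right and rows downward; lengths in m; the calibration is good to about 2 mm. The wrist camera is an equidistant fisheye: a pixel r from the principal point sees the ray r / f radians off the axis. A picture is of the moment at which its call begins.
- ticket.finish_job(): hands the job in; it is judged then, once.
The state is a dict: "time_s": time; "joints": joint angles; "joint_velocities": joint speeds; "effort": joint torques, N m; "tcp_pos": TCP position; "ee_rot": TCP orientation; "wrist_force": force on the tool from outside, world axes, zero at the start; "moment": the same for the moment, N m; "gripper_width": opening from 0.0 (shut) to 1.0 (fully open); "gripper_force": force on a finger pad.
Only numpy, scipy, OpenCV 4.12 (cv2) and the standard library are available. Lean on these libraries where they do the work, as an engineer would, in place of code of your own. Each camera call takes 0.05 s, during which the arm holds its last target. There are 200 camera calls.

## Working session

There is one attempt and no reset: what is moved stays moved. The work goes in short steps, Python scripts to look and compute and a tool call to move; the robot and the scene stay as the last step left them, time stands still between calls to the robot, and variables do not carry over. Pictures are saved under pics/ and viewed, at most 10 in all, crops included, and the job is handed in when it is done.

Besides the shell and the picture viewer there is one more tool, called after "Request:" as name(argument=value, ...), one argument or row to a line, values as JSON. drive_tool: Moves the arm, as the interface text tells. Its arguments: {"type":"object","properties":{"moves":{"type":"array","items":{"type":"object","properties":{"delta_pos":{"type":"array","items":{"type":"number"}},"turn":{"type":"number"},"claw":{"type":"number"}}}}},"required":["moves"]}

```bash
mkdir -p pics
cat > h.py <<'E'
import numpy as np, cv2, pickle
from station import monitor, cams, ticket
def cap(n):
    d=cams.capture(n); pickle.dump(d,open(f'pics/{n}.pkl','wb')); return d
def pts(d):
    h,w=d['range_z'].shape; f=h/2/np.tan(np.radians(d['vertical_fov'])/2)
    v,u=np.mgrid[:h,:w]; z=d['range_z']
    P=np.stack([(u-d['cx'])/f*z,(v-d['cy'])/f*z,z],-1)
    E=np.array(d['extrinsics']); return P@E[:3,:3].T+E[:3,3]
E
python3 - <<'E'
from h import *
for n in ['top','scene']:
    d=cap(n); cv2.imwrite(f'pics/{n}1.png',d['color'][...,::-1])
    print(n,d['vertical_fov'],np.round(d['extrinsics'],3).tolist())
s=monitor.sense(); print(s['time_s'],np.round(s['ee_rot'],3),s['tcp_pos'])
E
```

```text
top 46.999981084179815 [[-0.023, -0.991, 0.129, 0.366], [-0.999, 0.018, -0.039, -0.276], [0.036, -0.13, -0.991, 0.906], [0.0, 0.0, 0.0, 1.0]]
scene 49.41784465111699 [[-0.766, -0.508, 0.394, 0.101], [-0.643, 0.587, -0.492, 0.149], [0.018, -0.63, -0.777, 0.759], [0.0, 0.0, 0.0, 1.0]]
0.1 [[ 0.945 -0.328 -0.001]
 [-0.328 -0.945 -0.002]
 [ 0.     0.002 -1.   ]] [0.20458555 0.58999017 0.22157815]
```

View pics/top1.png

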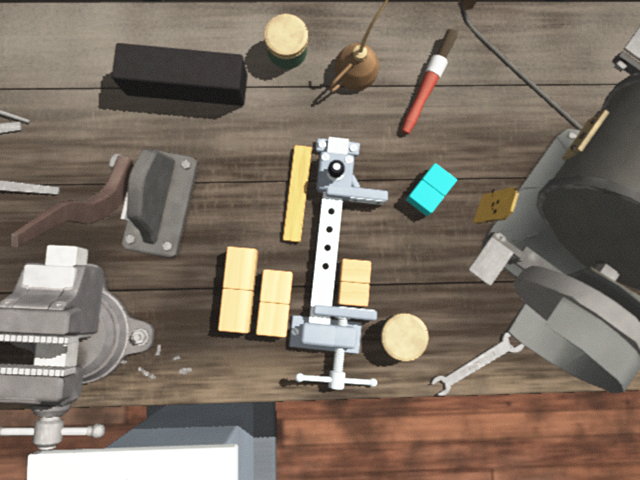

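View pics/scene1.png

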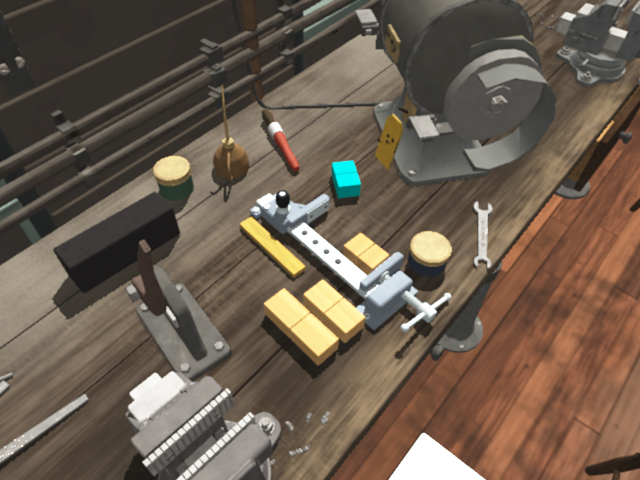

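In the top view, three wooden blocks fit the description: (238,290), (275,303) and (355,282). The turquoise block at (432,190) is a decoy. The one at (355,282), on the jaw side of the bar, is the shortest. The black knob is at (337,168), the head is at about (330,330), and bar holes start at about (331,211). I'll measure these and check an enlarged crop.

Run:
```python
from h import *
d=pickle.load(open('pics/top.pkl','rb')); P=pts(d); c=d['color']; 
g=c.max(-1)
# holes on bar
E=np.array(d['extrinsics']); f=240/np.tan(np.radians(d['vertical_fov'])/2)
def cast(u,v,z):
    r=E[:3,:3]@np.array([(u-d['cx'])/f,(v-d['cy'])/f,1]); return E[:3,3]+r*(z-E[2,3])/r[2]
def blobs(m,box,a0,a1):
    u0,v0,u1,v1=box; n,l,s,ce=cv2.connectedComponentsWithStats(m[v0:v1,u0:u1].astype(np.uint8))
    return [(ce[i]+[u0,v0],s[i,4]) for i in range(1,n) if a0<s[i,4]<a1]
H=[]
for ce,a in blobs(g<70,(310,200,345,275),8,80):
    p=cast(*ce,.022); H.append(p); print('hole',ce.round(1),a,p.round(4))
for ce,a in blobs(g<60,(318,150,356,186),40,600):
    m=P[int(ce[1])-2:int(ce[1])+3,int(ce[0])-2:int(ce[0])+3].reshape(-1,3); print('knob',ce.round(1),a,cast(*ce,.079).round(4),np.median(m,0).round(4))
hsv=cv2.cvtColor(c,cv2.COLOR_RGB2HSV)
m=((hsv[...,0]>10)&(hsv[...,0]<25)&(hsv[...,1]>90)&(hsv[...,2]>130)).astype(np.uint8)
m=cv2.morphologyEx(m,cv2.MORPH_CLOSE,np.ones((5,5)))
w=(P[...,2]>.026)&(P[...,2]<.042)&(m>0)
n,l,s,ce=cv2.connectedComponentsWithStats(w.astype(np.uint8))
for i in range(1,n):
    if s[i,4]>300:
        q=P[l==i]; (cx,cy),wh,an=cv2.minAreaRect((q[:,:2]*1000).astype(np.float32)); print('block',ce[i].round(),(round(cx),round(cy)),np.round(wh),round(an,1),np.median(q[:,2]).round(4))
H=np.array(H);v=np.polyfit(H[:,0],H[:,1],1);print('bar dy/dx',v, np.degrees(np.arctan(v[0])), 'y at', P[168,337])
cv2.imwrite('pics/crop.png',cv2.resize(c[120:400,200:480],(560,560),interpolation=cv2.INTER_CUBIC)[...,::-1])
```

```text
hole [343.6 205.1] 17 [ 0.5283 -0.3367  0.022 ]
hole [330.7 210.9] 18 [ 0.5191 -0.3155  0.022 ]
hole [329. 229.] 21 [ 0.4894 -0.312   0.022 ]
hole [327.  247.2] 19 [ 0.4598 -0.3081  0.022 ]
hole [338.  268.5] 43 [ 0.4252 -0.3248  0.022 ]
hole [325.2 265.8] 19 [ 0.4299 -0.3044  0.022 ]
knob [335.1 170.1] 124 [ 0.5727 -0.3212  0.079 ] [ 0.5726 -0.3209  0.0798]
bar dy/dx [-0.12560554 -0.25721082] -7.159175172450022 y at [ 0.57584276 -0.32415696  0.07926372]
```

View pics/crop.png

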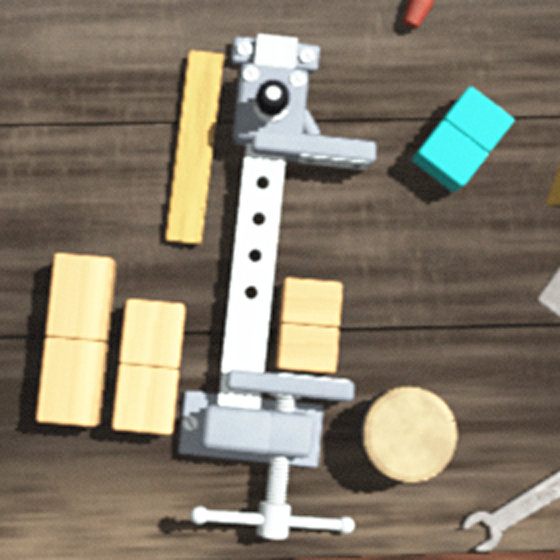

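The crop confirms it. The block between the jaws at (342–384, 258–306) is the shortest: about 47 px against 66 and 85 px, or about 72 mm by the hole pitch. The target is therefore 0.09. The knob lies on the hole line, two pitches beyond the first visible hole, at about (0.578,-0.323). Next I'll check obstacle heights on the way and rise while turning to align the closing axis with the bar.

Run:
```python
from h import *
for n in ['top','scene']:
    P=pts(pickle.load(open(f'pics/{n}.pkl','rb'))).reshape(-1,3)
    for y0 in np.arange(-.4,.7,.1):
        q=P[(P[:,0]>.15)&(P[:,0]<.75)&(abs(P[:,1]-y0)<.05)]
        if len(q): print(n,round(y0,1),np.round(q[q[:,2].argmax()],3))
```

```text
top -0.4 [ 0.748 -0.35   0.062]
top -0.3 [ 0.366 -0.276  0.906]
top -0.2 [ 0.705 -0.173  0.081]
top -0.1 [ 0.542 -0.05   0.148]
top -0.0 [0.439 0.006 0.363]
top 0.1 [0.297 0.093 0.2  ]
top 0.2 [0.336 0.166 0.028]
scene -0.4 [ 0.748 -0.354  0.058]
scene -0.3 [ 0.58  -0.325  0.081]
scene -0.2 [ 0.748 -0.177  0.077]
scene -0.1 [ 0.545 -0.051  0.144]
scene -0.0 [0.442 0.008 0.359]
scene 0.1 [0.334 0.078 0.196]
scene 0.2 [0.57  0.245 0.012]
scene 0.3 [0.569 0.255 0.012]
```

Request:
drive_tool(
  moves=[
    {"delta_pos": [0, 0, -15], "turn": 0.17, "claw": 1},
    {"delta_pos": [0, 0, -15], "turn": 0.17, "claw": 1},
    {"delta_pos": [0, 0, -15], "turn": 0.17, "claw": 1},
    {"delta_pos": [0, 0, -15], "turn": 0.17, "claw": 1},
    {"delta_pos": [0, 0, -15], "turn": 0.17, "claw": 1},
    {"delta_pos": [0, 0, -15], "turn": 0.17, "claw": 1},
    {"delta_pos": [0, 0, -15], "turn": 0.17, "claw": 1},
    {"delta_pos": [0, 0, -15], "turn": 0.17, "claw": 1},
  ],
)

```text
time_s: 1.1
tcp_pos: [0.2046, 0.5903, 0.3424]
ee_rot: [[-0.128, -0.992, -0.0], [-0.992, 0.128, -0.001], [0.001, 0.0, -1.0]]
wrist_force: [0.3, 0.6, 0.8]
gripper_width: 0.997
gripper_force: 0.0
```

There is a tall lever near (0.44, 0.01), 0.36 m high, right on my straight path, so I'll go over at 0.45.

Request:
drive_tool(
  moves=[
    {"delta_pos": [0, 0, -36], "turn": 0, "claw": 1},
    {"delta_pos": [0, 0, -36], "turn": 0, "claw": 1},
    {"delta_pos": [0, 0, -36], "turn": 0, "claw": 1},
    {"delta_pos": [43, -24, 0], "turn": 0, "claw": 1},
    {"delta_pos": [43, -24, 0], "turn": 0, "claw": 1},
    {"delta_pos": [43, -24, 0], "turn": 0, "claw": 1},
    {"delta_pos": [43, -24, 0], "turn": 0, "claw": 1},
    {"delta_pos": [43, -24, 0], "turn": 0, "claw": 1},
    {"delta_pos": [43, -24, 0], "turn": 0, "claw": 1},
  ],
)

```text
time_s: 2.22
tcp_pos: [0.3162, 0.315, 0.4502]
ee_rot: [[-0.122, -0.992, -0.0], [-0.992, 0.122, -0.0], [0.0, 0.0, -1.0]]
wrist_force: [1.0, 0.3, 0.1]
gripper_width: 0.997
gripper_force: 0.0
```

Request:
drive_tool(
  moves=[
    {"delta_pos": [43, -24, 0], "turn": 0, "claw": 1},
    {"delta_pos": [43, -24, 0], "turn": 0, "claw": 1},
    {"delta_pos": [43, -24, 0], "turn": 0, "claw": 1},
    {"delta_pos": [43, -24, 0], "turn": 0, "claw": 1},
    {"delta_pos": [43, -24, 0], "turn": 0, "claw": 1},
    {"delta_pos": [43, -24, 0], "turn": 0, "claw": 1},
    {"delta_pos": [43, -24, 0], "turn": 0, "claw": 1},
    {"delta_pos": [43, -24, 0], "turn": 0, "claw": 1},
    {"delta_pos": [43, -24, 0], "turn": 0, "claw": 1},
    {"delta_pos": [43, -24, 0], "turn": 0, "claw": 1},
    {"delta_pos": [43, -24, 0], "turn": 0, "claw": 1},
    {"delta_pos": [43, -24, 0], "turn": 0, "claw": 1},
  ],
)

```text
time_s: 3.72
tcp_pos: [0.5388, -0.2322, 0.45]
ee_rot: [[-0.123, -0.992, -0.001], [-0.992, 0.123, 0.0], [-0.0, 0.001, -1.0]]
wrist_force: [0.2, 1.1, 0.4]
gripper_width: 0.999
gripper_force: 0.0
```

Request:
drive_tool(
  moves=[
    {"delta_pos": [43, -25, 0], "turn": 0, "claw": 1},
    {"delta_pos": [42, -25, 0], "turn": 0, "claw": 1},
    {"delta_pos": [0, 0, 50], "turn": 0, "claw": 1},
    {"delta_pos": [0, 0, 50], "turn": 0, "claw": 1},
    {"delta_pos": [0, 0, 50], "turn": 0, "claw": 1},
    {"delta_pos": [0, 0, 50], "turn": 0, "claw": 1},
    {"delta_pos": [0, 0, 50], "turn": 0, "claw": 1},
    {"delta_pos": [0, 0, 50], "turn": 0, "claw": 1},
    {"delta_pos": [0, 0, 20], "turn": 0, "claw": 1},
    {"delta_pos": [0, 0, 0], "turn": 0, "claw": 1},
  ],
)

```text
time_s: 4.97
tcp_pos: [0.5762, -0.3207, 0.1279]
ee_rot: [[-0.123, -0.992, -0.005], [-0.992, 0.123, 0.002], [-0.001, 0.006, -1.0]]
wrist_force: [0.0, -0.7, 0.4]
gripper_width: 1.0
gripper_force: 0.0
```

Run:
```python
from h import *
d=cap('wrist'); cv2.imwrite('pics/wrist1.png',d['color'][...,::-1])
c=d['color']; h=480; f=240/np.tan(np.radians(d['vertical_fov'])/2)
print(d['vertical_fov'],f,d['cx'],d['cy'],np.round(d['extrinsics'],3).tolist())
```

```text
65.70646984690485 371.64829954431775 310.0993194562066 241.00763433535803 [[-0.992, 0.12, 0.029, 0.568], [0.123, 0.951, 0.285, -0.399], [0.007, 0.286, -0.958, 0.29], [0.0, 0.0, 0.0, 1.0]]
```

View pics/wrist1.png

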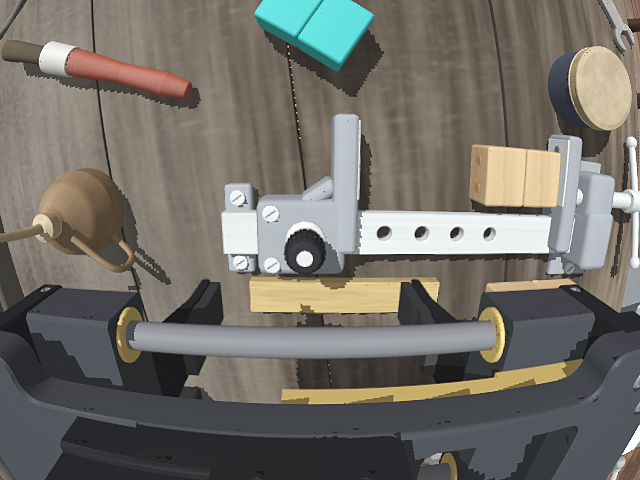

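The wrist view shows the knob at about (304,256), with a white spot in its top at (304,259). The short block at (515,177) sits between the jaws, and the fingertips straddle the knob in image x, at about 215 and 405. Now I'll cast the knob top.

Run:
```python
from h import *
d=pickle.load(open('pics/wrist.pkl','rb')); E=np.array(d['extrinsics']); f=371.648
s=monitor.sense(); R=np.array(s['ee_rot']); t=np.array(s['tcp_pos'])
def ray(u,v):
    a=np.array([u-d['cx'],v-d['cy']]); r=np.hypot(*a); th=r/f
    return E[:3,:3]@np.r_[a/r*np.sin(th),np.cos(th)]
def cast(u,v,z):
    r=ray(u,v); return E[:3,3]+r*(z-E[2,3])/r[2]
g=d['color'].max(-1)
m=np.zeros_like(g); m[225:280,278:330]=(g<75)[225:280,278:330]; m=cv2.morphologyEx(m,cv2.MORPH_CLOSE,np.ones((9,9)))
n,l,st,ce=cv2.connectedComponentsWithStats(m)
i=1+st[1:,4].argmax(); print('knob box',st[i],ce[i])
w=np.zeros_like(g); w[250:270,292:318]=(g>190)[250:270,292:318]; y,x=np.nonzero(w); print('spot',x.mean(),y.mean(),len(x))
for u,v,z in [(x.mean(),y.mean(),.079),(ce[i][0],ce[i][1],.064)]:
    p=cast(u,v,z); print(p.round(4),'tool delta mm',((p-t)@R*1000).round(1))
H=[]
for u,v in [(384,233),(421,233),(457,233),(489,233)]:
    H.append(cast(u,v,.022)); print('hole',H[-1].round(4))
H=np.array(H); dd=(H[3]-H[0])/3; print('pitch',np.linalg.norm(dd), 'start hole',(H.mean(0)-3.5*dd).round(4))
Z=d['range_z'][240:275,290:320]; print('depth@spot',d['range_z'][258,304])
for u in (476,558): print('block end',cast(u,177,.034).round(4))
```

```text
knob box [ 279  229   51   49 1466] [304.9058663  254.03342428]
spot 304.38775510204084 258.6326530612245 196
[ 0.5789 -0.3257  0.079 ] tool delta mm [ 4.3 -2.1 51. ]
[ 0.579  -0.3236  0.064 ] tool delta mm [ 2.2 -1.9 66. ]
hole [ 0.5195 -0.3186  0.022 ]
hole [ 0.4901 -0.315   0.022 ]
hole [ 0.4597 -0.3114  0.022 ]
hole [ 0.4306 -0.3079  0.022 ]
pitch 0.029846718852775664 start hole [ 0.5787 -0.3258  0.022 ]
depth@spot 0.22304435
block end [ 0.4476 -0.3566  0.034 ]
block end [ 0.3687 -0.3516  0.034 ]
```

Both estimates agree: shift +4, -2 mm, then descend to z ≈ 0.054 and close.

Request:
drive_tool(
  moves=[
    {"delta_pos": [4, -2, 20], "turn": 0, "claw": 1},
    {"delta_pos": [0, 0, 25], "turn": 0, "claw": 1},
    {"delta_pos": [0, 0, 20], "turn": 0, "claw": 1},
    {"delta_pos": [0, 0, 9], "turn": 0, "claw": 1},
    {"delta_pos": [0, 0, 0], "turn": 0, "claw": 0.6},
    {"delta_pos": [0, 0, 0], "turn": 0, "claw": 0.4},
    {"delta_pos": [0, 0, 0], "turn": 0, "claw": 0.2},
    {"delta_pos": [0, 0, 0], "turn": 0, "claw": 0.1},
    {"delta_pos": [0, 0, 0], "turn": 0, "claw": 0.1},
    {"delta_pos": [0, 0, 0], "turn": 0, "claw": 0.1},
    {"delta_pos": [0, 0, 0], "turn": 0, "claw": 0.1},
  ],
)

```text
time_s: 6.4
tcp_pos: [0.5792, -0.3254, 0.0566]
ee_rot: [[-0.123, -0.992, -0.0], [-0.992, 0.123, 0.0], [0.0, 0.0, -1.0]]
wrist_force: [-1.3, -0.4, 0.9]
gripper_width: 0.285
gripper_force: 1.3
```

Request:
drive_tool(
  moves=[
    {"delta_pos": [0, 0, 0], "turn": 0, "claw": 0},
    {"delta_pos": [0, 0, 0], "turn": 0, "claw": 0},
    {"delta_pos": [0, 0, 0], "turn": 0, "claw": 0},
  ],
)

```text
time_s: 6.78
tcp_pos: [0.579, -0.3253, 0.0565]
ee_rot: [[-0.123, -0.992, -0.0], [-0.992, 0.123, 0.0], [-0.0, 0.0, -1.0]]
wrist_force: [-0.2, 0.7, -0.9]
gripper_width: 0.281
gripper_force: 30.0
```

Gripped at 30 N with a width of 24.5 mm. Pulling up about 15 mm.

Request:
drive_tool(
  moves=[
    {"delta_pos": [0, 0, -5], "turn": 0, "claw": 0},
    {"delta_pos": [0, 0, -5], "turn": 0, "claw": 0},
    {"delta_pos": [0, 0, -5], "turn": 0, "claw": 0},
    {"delta_pos": [0, 0, 0], "turn": 0, "claw": 0},
    {"delta_pos": [0, 0, 0], "turn": 0, "claw": 0},
  ],
)

```text
time_s: 7.4
tcp_pos: [0.579, -0.3253, 0.071]
ee_rot: [[-0.123, -0.992, -0.001], [-0.992, 0.123, 0.0], [-0.0, 0.001, -1.0]]
wrist_force: [0.5, -1.3, -8.0]
gripper_width: 0.282
gripper_force: 30.0
```

Request:
drive_tool(
  moves=[
    {"delta_pos": [0, 5, 0], "turn": 0, "claw": 0},
    {"delta_pos": [0, 10, 0], "turn": 0, "claw": 0},
    {"delta_pos": [0, 10, 0], "turn": 0, "claw": 0},
    {"delta_pos": [0, 10, 0], "turn": 0, "claw": 0},
    {"delta_pos": [0, 10, 0], "turn": 0, "claw": 0},
    {"delta_pos": [0, 10, 0], "turn": 0, "claw": 0},
    {"delta_pos": [0, 10, 0], "turn": 0, "claw": 0},
    {"delta_pos": [0, 10, 0], "turn": 0, "claw": 0},
    {"delta_pos": [0, 10, 0], "turn": 0, "claw": 0},
    {"delta_pos": [0, 5, 0], "turn": 0, "claw": 0},
    {"delta_pos": [0, 0, 0], "turn": 0, "claw": 0},
    {"delta_pos": [0, 0, 0], "turn": 0, "claw": 0},
  ],
)

```text
time_s: 8.9
tcp_pos: [0.4885, -0.3139, 0.071]
ee_rot: [[-0.123, -0.992, -0.003], [-0.992, 0.123, 0.001], [-0.001, 0.004, -1.0]]
wrist_force: [-0.7, 2.8, -7.9]
gripper_width: 0.28
gripper_force: 30.0
```

Request:
drive_tool(
  moves=[
    {"delta_pos": [0, -1, 4], "turn": 0, "claw": 0},
    {"delta_pos": [0, 0, 4], "turn": 0, "claw": 0},
    {"delta_pos": [0, 0, 4], "turn": 0, "claw": 0},
    {"delta_pos": [0, 0, 3], "turn": 0, "claw": 0},
    {"delta_pos": [0, 0, 0], "turn": 0, "claw": 0},
    {"delta_pos": [0, 0, 0], "turn": 0, "claw": 0},
  ],
)

```text
time_s: 9.65
tcp_pos: [0.4912, -0.3144, 0.0567]
ee_rot: [[-0.122, -0.992, 0.001], [-0.992, 0.122, -0.0], [0.0, -0.001, -1.0]]
wrist_force: [-1.0, 5.1, -4.3]
gripper_width: 0.28
gripper_force: 30.0
```

Run:
```python
from h import *
d=cap('wrist'); cv2.imwrite('pics/wrist2.png',d['color'][...,::-1])
```

```text
(no output)
```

View pics/wrist2.png

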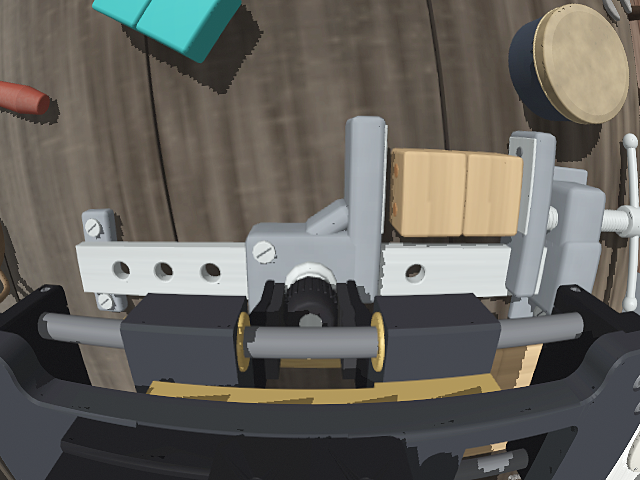

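The block stays in front of the tail jaw with a small gap: jaw face at px 385, block end at px 392. The pin appears to be back down, but the wrist still carries −4 N, which is roughly the spring load. I'll press down a little to seat it fully.

Request:
drive_tool(
  moves=[
    {"delta_pos": [-1, 0, 1], "turn": 0, "claw": 0},
    {"delta_pos": [0, 0, 1], "turn": 0, "claw": 0},
    {"delta_pos": [0, 0, 0], "turn": 0, "claw": 0},
    {"delta_pos": [0, 0, 0], "turn": 0, "claw": 0},
  ],
)

```text
time_s: 10.2
tcp_pos: [0.4914, -0.3143, 0.0564]
ee_rot: [[-0.122, -0.993, 0.001], [-0.993, 0.122, -0.002], [0.002, -0.001, -1.0]]
wrist_force: [-4.2, 3.7, 5.1]
gripper_width: 0.276
gripper_force: 30.0
```

Request:
drive_tool(
  moves=[
    {"delta_pos": [0, 1.5, 0], "turn": 0, "claw": 0},
    {"delta_pos": [0, 0, 0], "turn": 0, "claw": 0},
    {"delta_pos": [0, 0, 0], "turn": 0, "claw": 0},
    {"delta_pos": [0, 0, 0], "turn": 0, "claw": 0},
  ],
)

```text
time_s: 10.7
tcp_pos: [0.4913, -0.3143, 0.0564]
ee_rot: [[-0.122, -0.993, 0.004], [-0.993, 0.122, -0.002], [0.002, -0.004, -1.0]]
wrist_force: [-1.2, 2.9, 6.2]
gripper_width: 0.281
gripper_force: 30.0
```

Run:
```python
from h import *
d=cap('wrist'); cv2.imwrite('pics/wrist3.png',cv2.resize(d['color'][200:350,220:420],(800,600),interpolation=cv2.INTER_CUBIC)[...,::-1])
d=cap('top'); P=pts(d); q=P.reshape(-1,3)
# tail jaw arm, top 38 mm, points in the clamp's frame relative to the start-hole
o=np.array([.579,-.3253]); ex=np.array([-.9924,.1232]); ey=np.array([-.1232,-.9924])
for n,p in (('start',pts(pickle.load(open('pics/top.pkl','rb'))).reshape(-1,3)),('now',q)):
    a=(p[:,:2]-o)@ex; b=(p[:,:2]-o)@ey; k=(b>.055)&(b<.08)&(abs(p[:,2]-.038)<.008)&(a>-.02)&(a<.2)
    print(n,np.histogram(a[k]*1000,bins=range(0,205,5))[0])
pickle.dump(d,open('pics/top_now.pkl','wb'))
```

```text
start [ 0  0  0  0  0  0  0  0  0  0  0  0  0  0  0  0  0  0  0  0  0 13 49 49
 51 25  0 17 29 27 30 29 28 28 27 31 29 29 30 32]
now [ 0  0  0  0  0  0  0  0  0  0  0  0  0  0  0  0  0  0  0  0  0 13 49 49
 51 25  0 17 29 27 30 29 28 28 27 31 29 29 30 32]
```

View pics/wrist3.png

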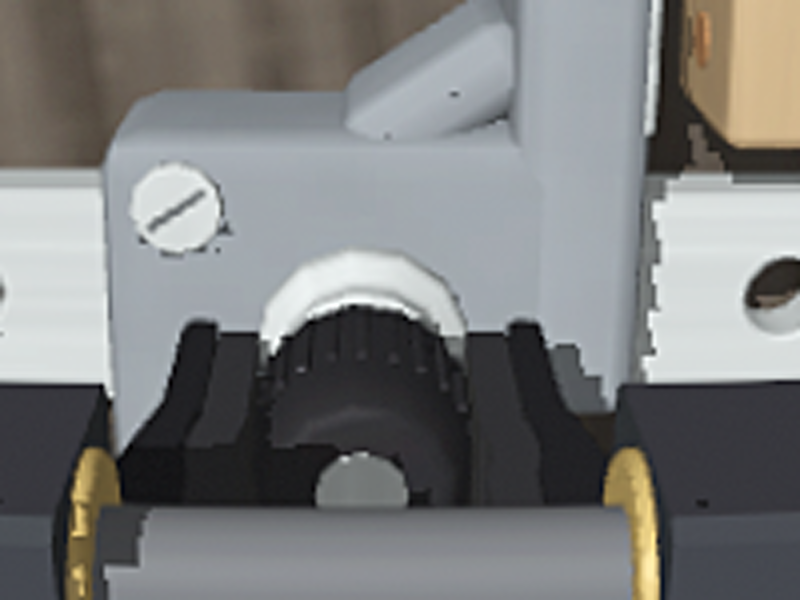

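The crop shows the knob sitting down on its boss at about (360,310). The TCP did not follow the 1.5 mm sideways nudge and meets a solid stop at its starting height, so the pin is home in the hole while still held at 30 N. Handing in.

```bash
python3 -c "
from station import ticket; print(ticket.finish_job())"
```

```text
the job is handed in; nothing more can be done
None
```

The tail slide is in the 0.09 hole for the 72 mm block with the pin fully down, and the gripper still holds the knob at 30 N. I handed the job in at about 11 s and no verdict came back; I did not re-measure the blocks, but the last wrist picture shows the tail jaw still clear of the short one.

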